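Sweep the small stationery into the desk tidy and shut its lid

ROBOT

A 7-joint arm with a two-finger parallel gripper is mounted at the origin on a cart in front of the work surface, level with it; the furniture and walls round the work are solid. World frame = base frame: x ahead of the robot, y to its left, z up, the work surface at z = 0. Lengths are in m, angles in rad, forces in N, time in s.
With the tool pointing down it reaches from about 0.4 to 0.85 m from the base axis. Payload 4.5 kg.
Tool frame: the origin (TCP) lies midway between the tips of the shut fingers; the grasp point (between the pads) lies 19 mm behind it; z points along the fingers, y is the line along which they close (so a half turn about z gives the same grasp; the last joint's range is limited). The gripper opens to 88 mm and grips with 3 to 60 N. Pads are 18 mm wide; open, the fingers measure 123 mm over their backs; the gripper's body (75 mm by 187 mm) begins 45 mm behind the grasp point.
Start: joints at [1.354, 0.689, -0.195, 1.565, 0.157, 0.902, -0.215], TCP at [0.155, -0.605, 0.239] pointing down, gripper open.
Joint ranges: [-3.01, 3.01], [-0.46, 2.08], [-1.47, 1.51], [0.13, 2.56], [-1, 4.14], [0.04, 2.09], [-2.66, 2.66]. Speed limits (rad/s): [2.57, 2.57, 3.14, 3.14, 3.14, 3.14, 3.14].

INTERFACE

Orientations are given as a unit quaternion [x, y, z, w].
In Python, from plant import r, eyes, finish_job gives the robot as it stands. The module is installed in compiled form; this text tells all that it offers.
- The arm moves only by the tool move_arm, never from a script. Its argument "motion" is a list of rows, each a list of 7 numbers: the shift along the tool's x, y, z in mm, then the turn, a rotation vector about the tool's x, y, z in degrees, then the closure, from 0 (fully open) to 1 (shut). A call has 1 to 5 rows; each row is the pose to reach, as a shift and turn from the pose commanded when the call began, along the tool's axes at that moment; what a row does not reach only later rows make up. A row lasts 1/8 s, in which the tool goes at most 62.5 mm and 10.7 degrees, less where a joint would pass 70% of its speed; a pose out of reach is approached as far as the arm can. A call with a gripper value outside its range is refused whole. The fingers move at their own pace and stop on an object; "newtons" is the grip in N (left out, the last holds). Time passes only in rows, so rows that repeat a pose let the fingers close. It gives the time, the measured TCP pose, the force, the opening and the grip force at its end, in the units of the state.
- r.get_state(): the state, without advancing time (a new reading comes with each control period).
- eyes.snapshot(name): name is "scene" or "top"; returns a dict with "frame" (420x560x3 uint8, red, green, blue), "z_map" (420x560 float32, m along the optical axis (not along the pixel's ray), 0 where there is no reading), "intrinsics" (3x3 intrinsics, pixels), "dist" ([k1, k2, p1, p2, k3] as OpenCV has them; the pictures are not rectified), "world_to_cam" (4x4, takes a point from world to camera coordinates). Camera axes: x right, y down, z forward; pixel columns grow to the right and rows downward; lengths in m; the calibration is good to about 2 mm. A picture is of the moment at which its call begins.
- finish_job(): hands the job in; it is judged then, once.
The state is a dict: "clock": time; "q": joint angles; "qd": joint speeds; "joint_torque": joint torques, N m; "tool_pos": TCP position; "eef_rot": TCP orientation; "contact_force": force on the tool from outside, world axes, zero at the start; "moment": the same for the moment, N m; "opening": opening from 0.0 (shut) to 1.0 (fully open); "finger_force": force on a finger pad.
Only numpy, scipy, OpenCV 4.12 (cv2) and the standard library are available. Lean on these libraries where they do the work, as an engineer would, in place of code of your own. Each camera call takes 0.05 s, during which the arm holds its last target. There are 200 camera calls.

TASK

Clear the desk by sweeping the eraser and the two binder clips over the low lip into the open-fronted desk tidy with the fingertips - push them along the desk, do not pinch or lift them. Then push the tidy's upright lid over so that it swings fully shut on all three. Leave everything else on the desk where it stands.

Things in the scene. Friction and masses are not known exactly. Their poses are not given: they have to be found in the camera images.
- desk_tidy: grey plastic tidy fixed to the desk, 130x130 mm; 3 mm walls, 44 mm high, at both sides and the back. Origin: centre of its underside. The mouth (124 mm clear, no wall) looks along its own -x at x = -65 mm; there the slippery 2 mm thick floor slopes down to the desk, ending at x = -86 mm. Back wall at x = +65 mm. Open on top while the lid is up
- tidy_lid (a joint): lid angle, rad: 0 shut (front flap 38 mm deep covers the mouth), 1.57 upright; starts leaning back at 1.76 to 1.91, resting by its weight. Hinge along the tidy's y at x = +66 mm, z = 45 mm. Plate 130 mm wide, 134 mm long, top 180 mm above the desk, flap then pointing to the mouth. Under 2 N on its back, high up, towards the mouth moves it; below 1.4 it falls shut, damped, in about 3 s
- lid_edge (a point): outer edge of the lid, in the middle, at the front flap: 132.5 mm from the hinge; the highest point of the lid when it stands open
- eraser: eraser in a sleeve, 21x42x13 mm, long along its y, 20 g; lies flat, slides under a light push; origin centre of its underside
- clip_a: one of two alike black binder clips with wire handles, 14 g; its solid body is 20x32 mm (x, y) and 18 mm high; wires reach 34 mm high and 23 mm to either side along x but give no resistance; origin centre of its underside
- clip_b: the other binder clip, the same in every way
- clip_pot: to be left alone: clear grey pot of paper clips, 58 mm across, 40 mm high; origin centre of its underside
- glue_stick: to be left alone: glue stick standing on end, 27 mm across, 94 mm high, topples easily; origin centre of its underside
- stapler: to be left alone: desk stapler, 137x34x46 mm, long along its x; origin centre of its underside
- tape_roll: to be left alone: roll of parcel tape lying flat, 92 mm across, 48 mm high; origin centre of its underside
- mug: to be left alone: mug, 81 mm across, 101 mm high, handle at its -y side; origin at its underside (the bowl's axis is 16 mm to its +y)
- calculator: to be left alone: pocket calculator, 125x78x14 mm, long along its x; origin centre of its underside

How it is judged:
By the outcome, as a careful person would: the job done as asked, in the order asked, and still so for the second after the job is handed in, with the robot touching nothing.
It also fails if it takes over 67 s, if anything falls off the work surface, if the arm or the gripper's body presses on something with over 40 N, if the wrist force passes 120 N, or if a joint passes its speed limit or range.

## Working session

There is one attempt and no reset: what is moved stays moved. The work goes in short steps, Python scripts to look and compute and a tool call to move; the robot and the scene stay as the last step left them, time stands still between calls to the robot, and variables do not carry over. Pictures are saved under pics/ and viewed, at most 10 in all, crops included, and the job is handed in when it is done.

Besides the shell and the picture viewer there is one more tool, called after "Call:" as name(argument=value, ...), one argument or row to a line, values as JSON. move_arm: Moves the arm, as the interface text tells. Its arguments: {"type":"object","properties":{"motion":{"type":"array","items":{"type":"array","items":{"type":"number"}}},"newtons":{"type":"number"}},"required":["motion"]}

```bash
mkdir -p pics; cat > h.py <<'E'
import numpy as np, cv2
from plant import r, eyes, finish_job
def snap(n,f=None):
    s=eyes.snapshot(n)
    if f: cv2.imwrite(f'pics/{f}.png',cv2.cvtColor(s['frame'],cv2.COLOR_RGB2BGR))
    return s
def ray(s,uv):
    p=cv2.undistortPoints(np.float32(uv).reshape(-1,1,2),s['intrinsics'],np.float32(s['dist'])).reshape(-1,2)
    T=s['world_to_cam'];R=T[:3,:3];o=-R.T@T[:3,3]
    return o,np.c_[p,np.ones(len(p))]@R
def onz(s,uv,z):
    o,d=ray(s,uv);return o+d*((z-o[2])/d[:,2])[:,None]
def cloud(s):
    h,w=s['z_map'].shape;u,v=np.meshgrid(np.arange(w),np.arange(h))
    o,d=ray(s,np.stack([u,v],-1).reshape(-1,2));return (o+d*s['z_map'].reshape(-1,1)).reshape(h,w,3)
E
python3 - <<'E'
from h import *
for n in('scene','top'):
    s=snap(n,n+'0');T=s['world_to_cam'];print(n,-T[:3,:3].T@T[:3,3],s['intrinsics'][0]);np.save(n+'0',s,allow_pickle=True)
st=r.get_state();print(st['clock'],st['tool_pos'],st['eef_rot'])
a=cv2.imread('pics/scene0.png')
E
```

```text
scene [ 0.15477407 -0.54436031  0.91855457] [421.38362703   0.         280.21862724]
top [0.35889484 0.03578975 1.22023966] [491.2923286    0.         278.35635413]
0.1 [ 0.15492743 -0.60491038  0.23798357] [ 9.92143184e-01  1.25104775e-01 -1.60953206e-04 -8.19260181e-04]
```

View pics/scene0.png

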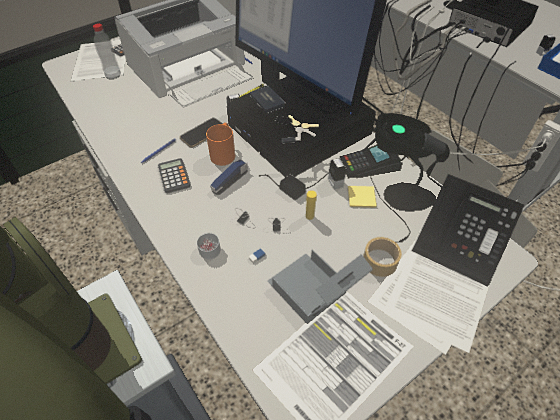

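View pics/top0.png

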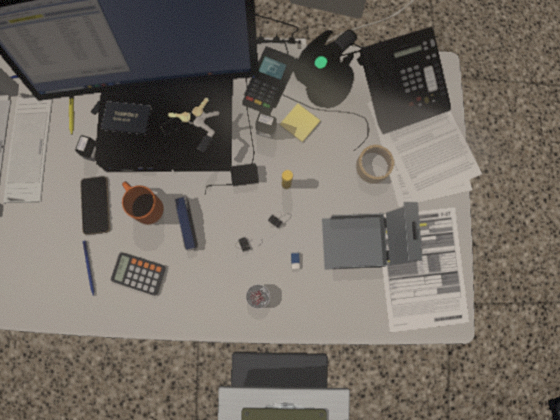

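The scene shows the tidy at about (320,280), the eraser (258,255), and clips at (243,218) and (277,226). In the top view the mouth faces left: tidy (355,240), lid (402,235), eraser (295,260), clips (245,243) and (276,220), glue (287,179), pot (259,296).

```bash
python3 - <<'E'
from h import *
s=np.load('top0.npy',allow_pickle=True).item()
c=cloud(s);f=s['frame'];
hsv=cv2.cvtColor(f,cv2.COLOR_RGB2HSV)
Z=c[...,2]; print('desk z',np.median(Z[270:290,180:230]))
def comps(m,roi,z,name):
    x0,y0,x1,y1=roi;mm=np.zeros_like(m,np.uint8);mm[y0:y1,x0:x1]=m[y0:y1,x0:x1]
    cs,_=cv2.findContours(mm,cv2.RETR_EXTERNAL,cv2.CHAIN_APPROX_NONE)
    for k in cs:
        if cv2.contourArea(k)<15: continue
        w=onz(s,k.reshape(-1,2),z)[:,:2].astype(np.float32)
        rc=cv2.minAreaRect(w*1000); b=cv2.boundingRect(k)
        print(name,b,'ctr',np.round(rc[0]),'size',np.round(rc[1]),'ang',round(rc[2],1),'zmax',np.round(np.percentile(Z[b[1]:b[1]+b[3],b[0]:b[0]+b[2]],[50,95]),3))
comps(Z>0.006,(150,165,450,320),0.02,'any>6mm')
comps(hsv[...,2]<75,(230,200,300,256),0.012,'dark')
comps((hsv[...,2]<105)|(hsv[...,1]>90),(284,246,310,275),0.013,'eraser')
comps((hsv[...,1]>110),(275,165,300,195),0.09,'glue')
comps(hsv[...,2]<125,(235,275,290,312),0.03,'pot')
comps(np.abs(Z-0.044)<.012,(315,205,390,275),0.044,'walls')
m=(Z>0.1);comps(m,(380,190,425,275),0.15,'lid')
crop=f[150:320,210:430][:,:,::-1];cv2.imwrite('pics/c1.png',cv2.resize(crop,None,fx=3.5,fy=3.5,interpolation=cv2.INTER_CUBIC))
print(onz(s,[[322,217],[324,269],[384,214],[385,269]],0.0))
E
```

```text
desk z -0.00014069413028083844
any>6mm (246, 284, 24, 25) ctr [373.  70.] size [58. 56.] ang 1.4 zmax [0.005 0.04 ]
any>6mm (150, 261, 16, 35) ctr [410. 316.] size [84. 38.] ang 3.2 zmax [0.01  0.016]
any>6mm (291, 252, 9, 17) ctr [462. -20.] size [39. 20.] ang 1.0 zmax [0.012 0.016]
any>6mm (239, 237, 13, 14) ctr [502. 103.] size [33. 28.] ang 15.8 zmax [0.007 0.025]
any>6mm (269, 212, 13, 15) ctr [563.  32.] size [35. 30.] ang 1.1 zmax [0.007 0.03 ]
any>6mm (437, 208, 13, 15) ctr [ 584. -396.] size [32. 37.] ang 87.6 zmax [0.006 0.01 ]
any>6mm (331, 202, 92, 67) ctr [ 529. -223.] size [160. 225.] ang 3.7 zmax [0.003 0.18 ]
any>6mm (174, 197, 23, 53) ctr [548. 253.] size [136.  34.] ang 14.9 zmax [0.007 0.044]
any>6mm (150, 189, 14, 35) ctr [590. 330.] size [87. 33.] ang 4.0 zmax [0.025 0.1  ]
any>6mm (282, 170, 11, 19) ctr [666.   4.] size [47. 25.] ang 1.1 zmax [0.087 0.096]
any>6mm (356, 165, 38, 18) ctr [ 686. -220.] size [45. 97.] ang 1.8 zmax [0.002 0.048]
any>6mm (150, 165, 109, 22) ctr [670. 215.] size [ 55. 277.] ang 1.1 zmax [0.003 0.048]
dark (239, 238, 11, 13) ctr [500. 107.] size [30. 17.] ang 23.5 zmax [0.009 0.021]
dark (269, 216, 13, 11) ctr [559.  32.] size [29. 16.] ang 52.2 zmax [0.01  0.026]
eraser (292, 253, 8, 10) ctr [469. -21.] size [22. 17.] ang 0.8 zmax [0.012 0.016]
glue (282, 171, 11, 16) ctr [649.   5.] size [37. 24.] ang 1.4 zmax [0.091 0.096]
pot (246, 285, 35, 23) ctr [373.  56.] size [53. 82.] ang 1.3 zmax [0.002 0.038]
walls (332, 213, 58, 55) ctr [ 511. -180.] size [129. 139.] ang 3.6 zmax [0.002 0.047]
lid (398, 202, 25, 62) ctr [ 518. -269.] size [137.  50.] ang 4.0 zmax [0.172 0.184]
[[ 0.5739059  -0.08711505  0.        ]
 [ 0.4427693  -0.09301014  0.        ]
 [ 0.58532781 -0.24631428  0.        ]
 [ 0.44514501 -0.24698411  0.        ]]
```

View pics/c1.png

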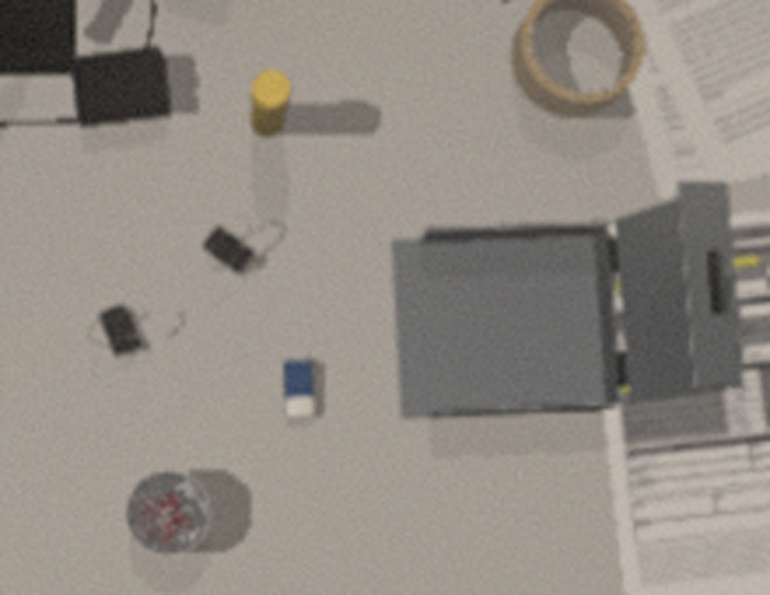

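The measured sizes match the given ones. I'm going to clip_b first, with the narrow side of the gripper body towards the glue stick. I'll stop at a hover point to check.

Call:
move_arm(
  motion=[
    [38, -37.7, 0, 0, 0, 0, 1],
    [76, -75.4, 0, 0, 0, 0, 1],
    [114, -113.1, 0, 0, 0, 0, 1],
    [152, -150.8, 0, 0, 0, 0, 1],
    [190, -188.5, 0, 0, 0, 0, 1],
  ],
)

```text
clock: 0.72
tool_pos: [0.293, -0.3741, 0.2386]
eef_rot: [0.992, 0.125, 0.0, -0.0]
contact_force: [0.7, -0.0, -0.3]
opening: 0.46
finger_force: 0.0
```

Call:
move_arm(
  motion=[
    [38, -37.7, 0, 0, 0, 0, 1],
    [76, -75.4, 0, 0, 0, 0, 1],
    [114, -113.1, 0, 0, 0, 0, 1],
    [152, -150.8, 0, 0, 0, 0, 1],
    [190, -188.5, 0, 0, 0, 0, 1],
  ],
)

```text
clock: 1.35
tool_pos: [0.4303, -0.1444, 0.2386]
eef_rot: [0.992, 0.125, -0.0, 0.0]
contact_force: [0.3, -0.6, 0.1]
opening: 0.005
finger_force: 0.0
```

Call:
move_arm(
  motion=[
    [38, -37.7, 0, 0, 0, 0, 1],
    [76, -75.4, 0, 0, 0, 8, 1],
    [114, -113.1, 0, 0, 0, 16, 1],
    [152, -150.8, 0, 0, 0, 25, 1],
    [190, -188.5, 0, 0, 0, 25.4, 1],
  ],
)

```text
clock: 1.98
tool_pos: [0.5674, 0.0855, 0.2384]
eef_rot: [0.995, -0.097, -0.0, 0.0]
contact_force: [0.8, -0.8, 0.1]
opening: 0.002
finger_force: 0.0
```

```bash
cat >> h.py <<'E'
from scipy.spatial.transform import Rotation as Ro
def tool(targets,yaw=None):
    "shift in tool mm and z-turn deg to world targets; yaw = world angle of tool x"
    st=r.get_state();R=Ro.from_quat(st['eef_rot']).as_matrix();p=np.array(st['tool_pos'])
    print('t',round(st['clock'],2),'tcp',np.round(p,4),'yawx',round(np.degrees(np.arctan2(R[1,0],R[0,0])),1),'z',np.round(R[:,2],3),'F',np.round(st['contact_force'],1),'q7',round(st['q'][6],2))
    for t in targets: print(t,np.round(1000*R.T@(np.array(t)-p),0))
E
python3 - <<'E'
from h import *
tool([[.569,.085,.007]])
s=np.load('top0.npy',allow_pickle=True).item();f=s['frame'];hsv=cv2.cvtColor(f,cv2.COLOR_RGB2HSV)
# glue top from depth
c=cloud(s);m=np.zeros(f.shape[:2],bool);m[165:195,275:300]=True
p=c[m&(c[...,2]>.088)];print('glue top',p[:,:2].min(0),p[:,:2].max(0))
E
```

```text
t 1.98 tcp [0.5674 0.0855 0.2384] yawx -11.1 z [-0.001 -0.001 -1.   ] F [ 0.8 -0.8  0.1] q7 -1.97
[0.569, 0.085, 0.007] [  2.  -0. 231.]
glue top [ 0.35889484 -0.00623668] [0.66938594 0.03578975]
```

Call:
move_arm(
  motion=[
    [1, 0, 46, 0, 0, 0, 1],
    [1, 0, 92, 0, 0, 0, 1],
    [2, 0, 138, 0, 0, 0, 1],
    [2, 0, 190, 0, 0, 0, 1],
    [2, 0, 231, 0, 0, 0, 1],
  ],
)

```text
clock: 2.6
tool_pos: [0.5681, 0.0834, 0.0054]
eef_rot: [0.995, -0.096, -0.001, 0.0]
contact_force: [-0.6, -0.1, -1.0]
opening: 0.005
finger_force: 0.0
```

Call:
move_arm(
  motion=[
    [0, 15, 0, 0, 0, 0, 1],
    [0, 30, 0, 0, 0, 0, 1],
    [0, 45, 0, 0, 0, 0, 1],
    [0, 60, 0, 0, 0, 0, 1],
    [0, 75, 0, 0, 0, 0, 1],
  ],
)

```text
clock: 3.22
tool_pos: [0.5555, 0.0089, 0.0088]
eef_rot: [0.995, -0.096, 0.001, -0.0]
contact_force: [0.8, 1.4, 2.3]
opening: 0.0
finger_force: 0.8
```

```bash
python3 - <<'E'
from h import *
tool([])
a=snap('top')['frame'][150:320,210:430];b=snap('scene')['frame'][180:350,180:400]
cv2.imwrite('pics/p1.png',cv2.resize(np.vstack([a,b])[:,:,::-1],None,fx=1.75,fy=1.75,interpolation=cv2.INTER_CUBIC))
E
```

```text
t 3.23 tcp [0.5555 0.0089 0.0088] yawx -11.0 z [ 0.003  0.    -1.   ] F [0.8 1.4 2.3] q7 -1.89
```

View pics/p1.png

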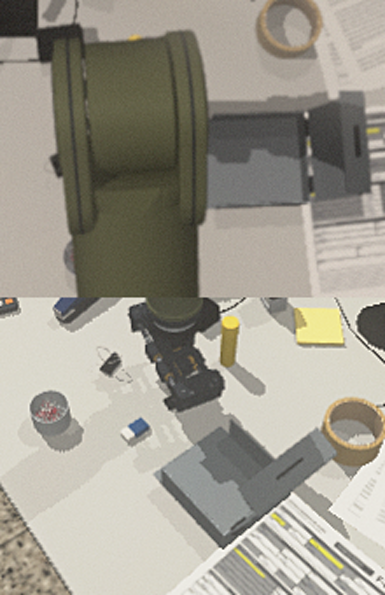

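The top view is hidden by the arm. In the scene view the clip is behind the gripper at about (190,395), and the glue stick (230,340) still stands. I'll keep pushing.

Call:
move_arm(
  motion=[
    [0, 15, 0, 0, 0, 0, 1],
    [0, 30, 0, 0, 0, 0, 1],
    [0, 45, 0, 0, 0, 0, 1],
    [0, 60, 0, 0, 0, 0, 1],
    [0, 70, 0, 0, 0, 0, 1],
  ],
)

```text
clock: 3.95
tool_pos: [0.5408, -0.0603, 0.0077]
eef_rot: [0.995, -0.097, -0.0, 0.0]
contact_force: [-0.4, 1.5, 1.9]
opening: 0.006
finger_force: 0.9
```

```bash
python3 - <<'E'
from h import *
tool([[.53,-.128,.007]])
b=snap('scene')['frame'][180:350,180:400]
cv2.imwrite('pics/p2.png',cv2.resize(b[:,:,::-1],None,fx=3,fy=3,interpolation=cv2.INTER_CUBIC))
E
```

```text
t 3.95 tcp [ 0.5408 -0.0603  0.0077] yawx -11.1 z [-0. -0. -1.] F [-0.4  1.5  1.9] q7 -1.81
[0.53, -0.128, 0.007] [ 2. 68.  1.]
```

View pics/p2.png

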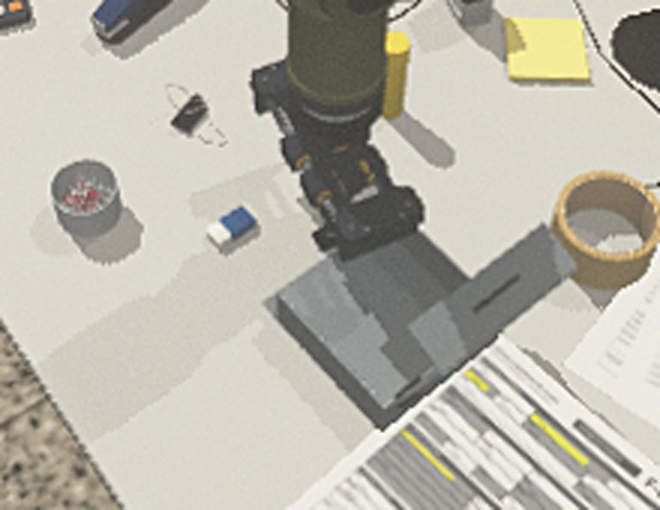

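Call:
move_arm(
  motion=[
    [0, 15, 0, 0, 0, 0, 1],
    [0, 30, 0, 0, 0, 0, 1],
    [0, 45, 0, 0, 0, 0, 1],
    [0, 60, 0, 0, 0, 0, 1],
    [0, 76, 0, 0, 0, 0, 1],
  ],
)

```text
clock: 4.62
tool_pos: [0.5264, -0.1347, 0.0077]
eef_rot: [0.995, -0.096, -0.0, 0.0]
contact_force: [-0.2, -0.1, -0.9]
opening: 0.01
finger_force: 0.0
```

Call:
move_arm(
  motion=[
    [0, 0, 0, 0, 0, 0, 1],
    [0, -40, 0, 0, 0, 0, 1],
    [0, -40, -55, 0, 0, 0, 1],
    [0, -40, -110, 0, 0, -5, 1],
    [0, -40, -110, 0, 0, -10, 1],
  ],
)

```text
clock: 5.25
tool_pos: [0.5372, -0.0936, 0.1216]
eef_rot: [1.0, -0.007, 0.004, 0.0]
contact_force: [0.3, -0.3, -0.9]
opening: 0.006
finger_force: 0.0
```

```bash
python3 - <<'E'
from h import *
tool([[.463,.025,.11]])
b=snap('scene')['frame'][180:350,180:400]
cv2.imwrite('pics/p3.png',cv2.resize(b[:,:,::-1],None,fx=3,fy=3,interpolation=cv2.INTER_CUBIC))
E
```

```text
t 5.25 tcp [ 0.5372 -0.0936  0.1216] yawx -0.8 z [ 0.008 -0.001 -1.   ] F [ 0.3 -0.3 -0.9] q7 -1.65
[0.463, 0.025, 0.11] [ -76. -118.   11.]
```

View pics/p3.png

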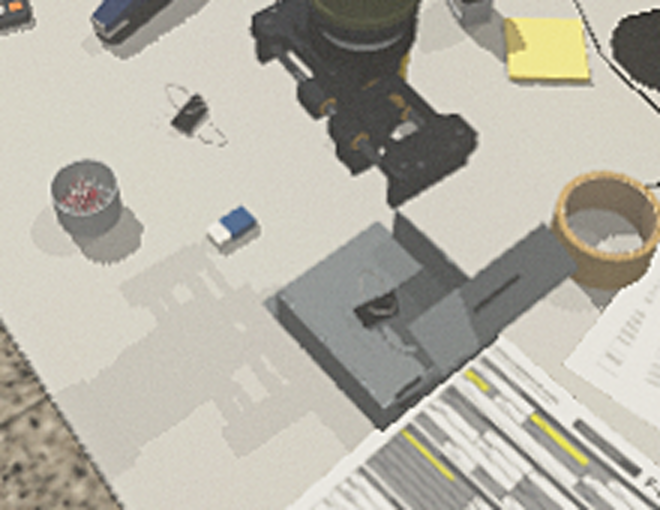

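Clip_b lies well inside the tidy at crop (377,308). Next is the eraser.

Call:
move_arm(
  motion=[
    [-18, -23, 0, 0, 0, -10, 1],
    [-36, -46, 0, 0, 0, -20, 1],
    [-54, -69, 0, 0, 0, -30, 1],
    [-71, -92, 0, 0, 0, -40, 1],
    [-88, -115, 0, 0, 0, -50, 0.85],
  ],
)

```text
clock: 5.92
tool_pos: [0.4474, 0.0236, 0.1173]
eef_rot: [0.909, 0.417, -0.0, -0.0]
contact_force: [0.6, -0.4, 0.2]
opening: 0.094
finger_force: 0.0
```

Call:
move_arm(
  motion=[
    [0, 0, 0, 0, 0, -10.5, 0.85],
    [0, 0, 0, 0, 0, -21, 0.85],
    [0, 0, 0, 0, 0, -32, 0.85],
    [0, 0, 0, 0, 0, -43, 0.85],
    [0, 0, 0, 0, 0, -53, 0.85],
  ],
)

```text
clock: 6.55
tool_pos: [0.4479, 0.0229, 0.1173]
eef_rot: [0.627, 0.779, -0.0, -0.001]
contact_force: [0.1, -0.2, 0.3]
opening: 0.153
finger_force: 0.0
```

```bash
python3 - <<'E'
from h import *
tool([[.451,.023,.007]])
s=snap('scene');print(onz(s,[[180+377/3,180+308/3]],.012))
E
```

```text
t 6.55 tcp [0.4479 0.0229 0.1173] yawx 102.3 z [-0.001  0.    -1.   ] F [ 0.1 -0.2  0.3] q7 -0.77
[0.451, 0.023, 0.007] [ -1.   3. 110.]
[[ 0.51100259 -0.16169609  0.012     ]]
```

Call:
move_arm(
  motion=[
    [-1, 3, 40, 0, 0, 0, 0.85],
    [-1, 3, 80, 0, 0, 0, 0.85],
    [-1, 3, 110, 0, 0, 0, 0.85],
    [-14, 3, 110, 0, 0, 0, 0.85],
    [-28, 3, 110, 0, 0, 0, 0.85],
  ],
)

```text
clock: 7.22
tool_pos: [0.4563, -0.0035, 0.0065]
eef_rot: [0.629, 0.777, -0.001, -0.001]
contact_force: [-0.5, 0.8, 0.6]
opening: 0.152
finger_force: 0.1
```

Call:
move_arm(
  motion=[
    [-15, 0, 0, 0, 0, 0, 0.85],
    [-30, 0, 0, 0, 0, 0, 0.85],
    [-45, 0, 0, 0, 0, 0, 0.85],
    [-60, 0, 0, 0, 0, 0, 0.85],
    [-75, 0, 0, 0, 0, 0, 0.85],
  ],
)

```text
clock: 7.85
tool_pos: [0.4725, -0.0777, 0.0074]
eef_rot: [0.631, 0.776, -0.0, -0.0]
contact_force: [0.0, -0.8, 1.3]
opening: 0.149
finger_force: 0.0
```

Call:
move_arm(
  motion=[
    [-15, 0, 0, 0, 0, 0, 0.85],
    [-30, 0, 0, 0, 0, 0, 0.85],
    [-45, 0, 0, 0, 0, 0, 0.85],
    [-58, 0, 0, 0, 0, 0, 0.85],
    [-60, 0, 0, 0, 0, 0, 0.85],
  ],
)

```text
clock: 8.48
tool_pos: [0.4849, -0.1372, 0.0073]
eef_rot: [0.631, 0.776, -0.0, -0.0]
contact_force: [-0.2, 0.1, 0.3]
opening: 0.155
finger_force: 0.0
```

Call:
move_arm(
  motion=[
    [30, 0, 0, 0, 0, 0, 0.85],
    [50, 0, -50, 0, 0, 0, 0.85],
    [80, 0, -110, 0, 0, 0, 0.85],
    [120, 0, -110, 0, 0, 0, 0.85],
    [160, 0, -110, 0, 0, 0, 0.85],
  ],
)

```text
clock: 9.1
tool_pos: [0.4518, 0.0221, 0.1185]
eef_rot: [0.63, 0.776, 0.001, 0.0]
contact_force: [0.3, 0.6, 0.1]
opening: 0.149
finger_force: 0.0
```

```bash
python3 - <<'E'
from h import *
tool([])
b=snap('scene')['frame'][180:350,180:400]
cv2.imwrite('pics/p4.png',cv2.resize(b[:,:,::-1],None,fx=3,fy=3,interpolation=cv2.INTER_CUBIC))
E
```

```text
t 9.1 tcp [0.4518 0.0221 0.1185] yawx 101.9 z [ 0.002  0.001 -1.   ] F [0.3 0.6 0.1] q7 -0.86
```

View pics/p4.png

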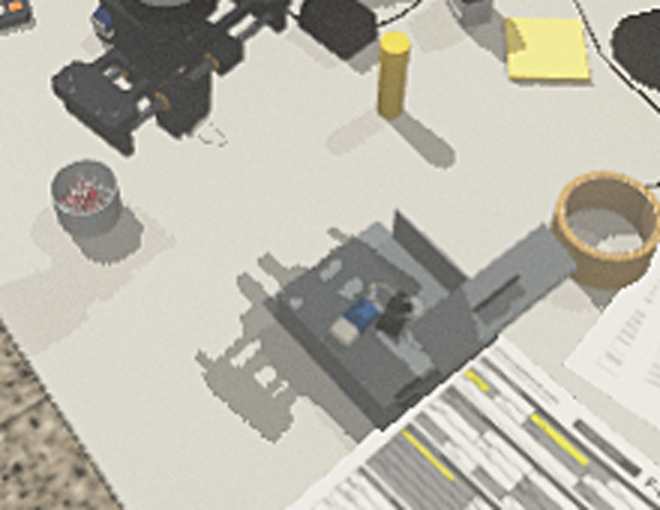

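The eraser (crop 350,322) and clip_b (395,315) are inside the tidy. Now clip_a.

Call:
move_arm(
  motion=[
    [40, 23, 0, 0, 0, 2, 0.85],
    [80, 46, 0, 0, 0, 4, 0.85],
    [116, 68, 0, 0, 0, 6, 0.85],
    [116, 68, 50, 0, 0, 6, 0.85],
    [116, 68, 110, 0, 0, 6, 0.85],
  ],
)

```text
clock: 9.78
tool_pos: [0.495, 0.1494, 0.007]
eef_rot: [0.669, 0.743, 0.002, -0.0]
contact_force: [1.0, -0.5, 0.1]
opening: 0.154
finger_force: 0.0
```

Call:
move_arm(
  motion=[
    [0, 0, 0, 0, 0, 0, 0.85],
    [-15, 0, 0, 0, 0, 0, 0.85],
    [-30, 0, 0, 0, 0, 0, 0.85],
    [-45, 0, 0, 0, 0, 0, 0.85],
    [-60, 0, 0, 0, 0, 0, 0.85],
  ],
)

```text
clock: 10.4
tool_pos: [0.5011, 0.0863, 0.0084]
eef_rot: [0.67, 0.743, 0.0, 0.0]
contact_force: [0.2, -0.1, 0.4]
opening: 0.154
finger_force: 0.5
```

Call:
move_arm(
  motion=[
    [-15, 0, 0, 0, 0, 0, 0.85],
    [-30, 0, 0, 0, 0, 0, 0.85],
    [-45, 0, 0, 0, 0, 0, 0.85],
    [-60, 0, 0, 0, 0, 0, 0.85],
    [-75, 0, 0, 0, 0, 0, 0.85],
  ],
)

```text
clock: 11.02
tool_pos: [0.5086, 0.0125, 0.0077]
eef_rot: [0.669, 0.743, 0.0, 0.0]
contact_force: [-0.1, 1.3, 0.7]
opening: 0.154
finger_force: 0.7
```

```bash
python3 - <<'E'
from h import *
tool([[.523,-.13,.007]])
b=snap('scene')['frame'][180:350,180:400]
cv2.imwrite('pics/p5.png',cv2.resize(b[:,:,::-1],None,fx=3,fy=3,interpolation=cv2.INTER_CUBIC))
E
```

```text
t 11.03 tcp [0.5086 0.0125 0.0077] yawx 96.0 z [ 0.  0. -1.] F [-0.1  1.3  0.7] q7 -1.02
[0.523, -0.13, 0.007] [-143.   -0.    1.]
```

View pics/p5.png

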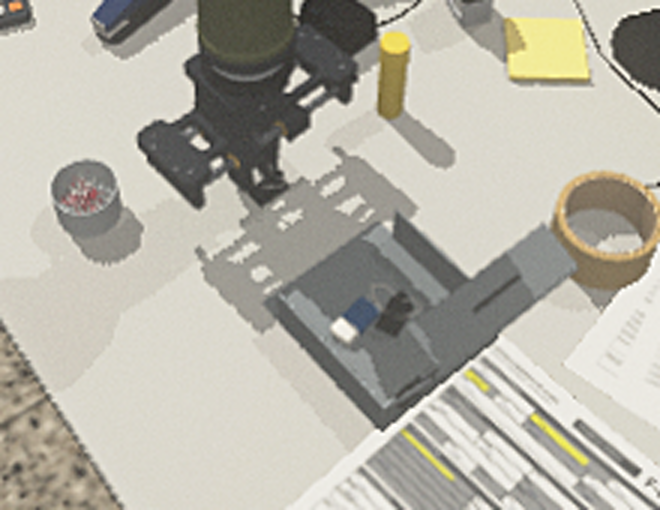

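Clip_a is being carried ahead of the fingertips at crop (268,190). I'll carry on into the tidy.

Call:
move_arm(
  motion=[
    [-15, 0, 0, 0, 0, 0, 0.85],
    [-30, 0, 0, 0, 0, 0, 0.85],
    [-45, 0, 0, 0, 0, 0, 0.85],
    [-60, 0, 0, 0, 0, 0, 0.85],
    [-73, 0, 0, 0, 0, 0, 0.85],
  ],
)

```text
clock: 11.7
tool_pos: [0.516, -0.0605, 0.0077]
eef_rot: [0.67, 0.743, -0.0, 0.0]
contact_force: [-0.1, 0.6, 0.3]
opening: 0.146
finger_force: 0.1
```

Call:
move_arm(
  motion=[
    [-15, 0, 0, 0, 0, 0, 0.85],
    [-30, 0, 0, 0, 0, 0, 0.85],
    [-45, 0, 0, 0, 0, 0, 0.85],
    [-60, 0, 0, 0, 0, 0, 0.85],
    [-72, 0, 0, 0, 0, 0, 0.85],
  ],
)

```text
clock: 12.32
tool_pos: [0.5235, -0.132, 0.0077]
eef_rot: [0.67, 0.743, -0.0, 0.0]
contact_force: [0.6, -0.9, 0.9]
opening: 0.149
finger_force: 0.2
```

Call:
move_arm(
  motion=[
    [0, 0, 0, 0, 0, 0, 0.85],
    [30, 0, 0, 0, 0, 0, 0.85],
    [60, 0, -50, 0, 0, 0, 0.85],
    [90, 0, -110, 0, 0, 0, 0.85],
    [90, 0, -170, 0, 0, 0, 1],
  ],
)

```text
clock: 12.95
tool_pos: [0.5133, -0.0376, 0.1777]
eef_rot: [0.667, 0.745, 0.0, -0.001]
contact_force: [1.0, -0.9, -0.3]
opening: 0.061
finger_force: 0.0
```

```bash
python3 - <<'E'
from h import *
tool([])
s=snap('scene');f=s['frame'];b=f[180:350,180:400]
cv2.imwrite('pics/p6.png',cv2.resize(b[:,:,::-1],None,fx=3,fy=3,interpolation=cv2.INTER_CUBIC))
c=cloud(s);v=f.max(2)
m=((v<60)&(c[...,2]>.003)&(c[...,2]<.042)&(c[...,0]>.45)&(c[...,0]<.57)&(c[...,1]<-.09)&(c[...,1]>-.235)).astype(np.uint8)
n,l,st,ce=cv2.connectedComponentsWithStats(m)
for i in range(1,n):
    if st[i,4]>10: p=c[l==i];print(st[i],p.min(0),p.max(0))
m=(f[...,2].astype(int)-f[...,0]>40)&(c[...,1]<-.08)&(c[...,1]>-.24)&(c[...,0]>.44)&(c[...,0]<.58);print('blue',c[m].min(0),c[m].max(0))
E
```

```text
t 12.95 tcp [ 0.5133 -0.0376  0.1777] yawx 96.3 z [-0.001  0.002 -1.   ] F [ 1.  -0.9 -0.3] q7 -0.59
blue [ 0.48005628 -0.18053157 -0.00055742] [ 0.50292826 -0.14969023  0.01677247]
```

View pics/p6.png

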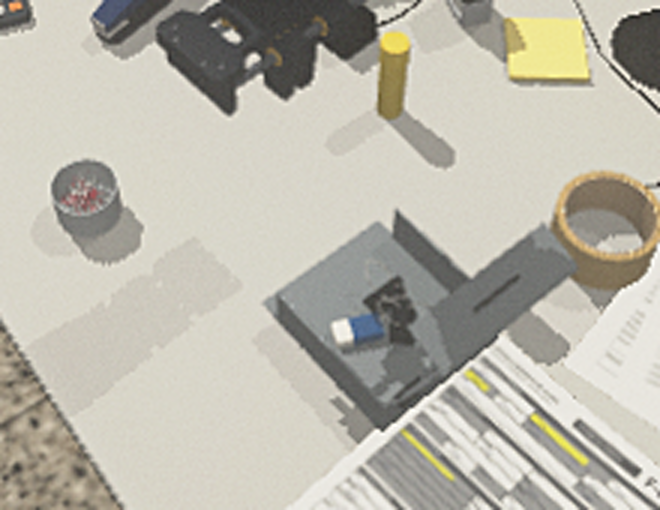

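All three items are well inside: eraser at (357,330), clips at (388,290) and (400,320). Next I go over the top to a point behind the lid.

Call:
move_arm(
  motion=[
    [0, 0, -50, 0, 0, 0, 1],
    [0, 0, -80, 0, 0, 0, 1],
    [-50, -4, -80, 0, 0, 1, 1],
    [-100, -8, -80, 0, 0, 2, 1],
    [-150, -12, -80, 0, 0, 3, 1],
  ],
)

```text
clock: 13.62
tool_pos: [0.5177, -0.1926, 0.2562]
eef_rot: [0.688, 0.726, 0.0, 0.0]
contact_force: [1.5, -0.3, 0.1]
opening: 0.007
finger_force: 0.0
```

Call:
move_arm(
  motion=[
    [-50, -4, 0, 0, 0, 0, 1],
    [-100, -8, 0, 0, 0, 0, 1],
    [-156, -5, 0, 0, 0, 0, 1],
    [-156, -5, 10, 0, 0, 0, 1],
    [-156, -5, 10, 0, 0, 0, 1],
  ],
)

```text
clock: 14.25
tool_pos: [0.5204, -0.3463, 0.245]
eef_rot: [0.688, 0.726, 0.0, -0.001]
contact_force: [-0.2, 0.7, 0.4]
opening: 0.007
finger_force: 0.0
```

```bash
python3 - <<'E'
from h import *
tool([[.522,-.345,.145],[.5135,-.20,.145]])
c=cloud(snap('scene'));p=c.reshape(-1,3);m=(p[:,2]>.10)&(p[:,2]<.195)&(p[:,0]>.43)&(p[:,0]<.61)&(p[:,1]<-.2)&(p[:,1]>-.34)
p=p[m]
for z in np.arange(.1,.19,.02):
    q=p[abs(p[:,2]-z)<.01]
    if len(q): print(round(z,2),len(q),np.percentile(q[:,:2],[2,98],axis=0).round(3))
E
```

```text
t 14.25 tcp [ 0.5204 -0.3463  0.245 ] yawx 93.1 z [-0.002  0.002 -1.   ] F [-0.2  0.7  0.4] q7 0.06
[0.522, -0.345, 0.145] [  1.   2. 100.]
[0.5135, -0.2, 0.145] [146.   1. 100.]
0.1 4 [[ 0.452 -0.27 ]
 [ 0.467 -0.266]]
0.12 7 [[ 0.452 -0.278]
 [ 0.461 -0.269]]
0.14 6 [[ 0.451 -0.283]
 [ 0.46  -0.277]]
0.16 39 [[ 0.452 -0.291]
 [ 0.566 -0.282]]
0.18 472 [[ 0.453 -0.288]
 [ 0.573 -0.25 ]]
```

Call:
move_arm(
  motion=[
    [1, 2, 35, 0, 0, 0, 1],
    [1, 2, 70, 0, 0, 0, 1],
    [1, 2, 100, 0, 0, 0, 1],
    [16, 2, 100, 0, 0, 0, 1],
    [30, 2, 100, 0, 0, 0, 1],
  ],
)

```text
clock: 14.92
tool_pos: [0.5226, -0.3151, 0.1477]
eef_rot: [0.688, 0.726, 0.001, 0.001]
contact_force: [0.7, 0.3, 0.3]
opening: 0.002
finger_force: 0.0
```

Call:
move_arm(
  motion=[
    [10, 0, 0, 0, 0, 0, 1],
    [20, 0, 0, 0, 0, 0, 1],
    [30, 0, 0, 0, 0, 0, 1],
    [40, 0, 0, 0, 0, 0, 1],
    [50, 0, 0, 0, 0, 0, 1],
  ],
)

```text
clock: 15.55
tool_pos: [0.5187, -0.2673, 0.1461]
eef_rot: [0.689, 0.725, -0.0, -0.0]
contact_force: [-0.5, -0.9, 0.9]
opening: 0.007
finger_force: 0.2
```

Call:
move_arm(
  motion=[
    [10, 0, 0, 0, 0, 0, 1],
    [20, 0, 0, 0, 0, 0, 1],
    [30, 0, 0, 0, 0, 0, 1],
    [40, 0, 0, 0, 0, 0, 1],
    [50, 0, 0, 0, 0, 0, 1],
  ],
)

```text
clock: 16.18
tool_pos: [0.5162, -0.2172, 0.1461]
eef_rot: [0.689, 0.725, 0.0, 0.0]
contact_force: [0.1, 0.1, 0.2]
opening: 0.006
finger_force: 0.0
```

Call:
move_arm(
  motion=[
    [10, 0, 0, 0, 0, 0, 1],
    [20, 0, 0, 0, 0, 0, 1],
    [20, 0, 0, 0, 0, 0, 1],
    [0, 0, 0, 0, 0, 0, 1],
    [-20, 0, 0, 0, 0, 0, 1],
  ],
)

```text
clock: 16.8
tool_pos: [0.5173, -0.2388, 0.1461]
eef_rot: [0.689, 0.725, -0.0, 0.0]
contact_force: [-0.6, 0.0, 0.1]
opening: 0.003
finger_force: 0.0
```

Call:
move_arm(
  motion=[
    [-40, 0, 0, 0, 0, 0, 1],
    [-80, 0, 0, 0, 0, 0, 1],
    [-120, 0, 0, 0, 0, 0, 1],
    [-120, 0, 0, 0, 0, 0, 1],
    [-120, 0, 0, 0, 0, 0, 1],
  ],
)

```text
clock: 17.42
tool_pos: [0.5233, -0.3572, 0.146]
eef_rot: [0.689, 0.725, 0.0, -0.0]
contact_force: [0.0, 0.7, 0.3]
opening: 0.001
finger_force: 0.0
```

Call:
move_arm(
  motion=[
    [0, 0, -50, 0, 0, 0, 1],
    [0, 0, -100, 0, 0, 0, 1],
    [0, 0, -100, 0, 0, 0, 1],
    [0, 0, -100, 0, 0, 0, 1],
    [0, 0, -100, 0, 0, 0, 1],
  ],
)

```text
clock: 18.05
tool_pos: [0.5225, -0.357, 0.2445]
eef_rot: [0.688, 0.726, -0.001, -0.001]
contact_force: [0.7, 0.3, -0.2]
opening: 0.002
finger_force: 0.0
```

Call:
move_arm(
  motion=[
    [0, 0, 0, 0, 0, 0, 1],
    [0, 0, 0, 0, 0, 0, 1],
    [0, 0, 0, 0, 0, 0, 1],
    [0, 0, 0, 0, 0, 0, 1],
    [0, 0, 0, 0, 0, 0, 1],
  ],
)

```text
clock: 18.68
tool_pos: [0.5234, -0.3578, 0.2461]
eef_rot: [0.689, 0.725, -0.0, 0.0]
contact_force: [0.4, 0.7, 0.5]
opening: 0.004
finger_force: 0.0
```

Call:
move_arm(
  motion=[
    [0, 0, 0, 0, 0, 0, 1],
    [0, 0, 0, 0, 0, 0, 1],
    [0, 0, 0, 0, 0, 0, 1],
    [0, 0, 0, 0, 0, 0, 1],
    [0, 0, 0, 0, 0, 0, 1],
  ],
)

```text
clock: 19.3
tool_pos: [0.5234, -0.3578, 0.2461]
eef_rot: [0.689, 0.725, -0.0, 0.0]
contact_force: [0.6, -0.3, -0.1]
opening: 0.005
finger_force: 0.0
```

Call:
move_arm(
  motion=[
    [0, 0, 0, 0, 0, 0, 1],
    [0, 0, 0, 0, 0, 0, 1],
    [0, 0, 0, 0, 0, 0, 1],
    [0, 0, 0, 0, 0, 0, 1],
    [0, 0, 0, 0, 0, 0, 1],
  ],
)

```text
clock: 19.92
tool_pos: [0.5234, -0.3578, 0.2461]
eef_rot: [0.689, 0.725, -0.0, 0.0]
contact_force: [-0.0, 0.0, -0.8]
opening: 0.009
finger_force: 0.0
```

```bash
python3 - <<'E'
from h import *
tool([])
s=snap('top');a=s['frame'][150:320,210:430];t=snap('scene');b=t['frame'][180:350,180:400]
cv2.imwrite('pics/p7.png',cv2.resize(np.vstack([a,b])[:,:,::-1],None,fx=1.75,fy=1.75,interpolation=cv2.INTER_CUBIC))
for c in(cloud(s),cloud(t)):
    p=c.reshape(-1,3);m=(p[:,0]>.47)&(p[:,0]<.55)&(p[:,1]<-.1)&(p[:,1]>-.23)
    for y in(-.11,-.14,-.17,-.2,-.225): print(y,np.median(p[m&(abs(p[:,1]-y)<.006)][:,2]).round(4))
E
```

```text
t 19.93 tcp [ 0.5234 -0.3578  0.2461] yawx 93.0 z [-0. -0. -1.] F [-0.   0.  -0.8] q7 0.08
-0.11 0.0404
-0.14 0.0472
-0.17 0.0469
-0.2 0.0472
-0.225 0.0469
-0.11 0.0456
-0.14 0.0459
-0.17 0.0465
-0.2 0.0475
-0.225 0.0474
```

View pics/p7.png

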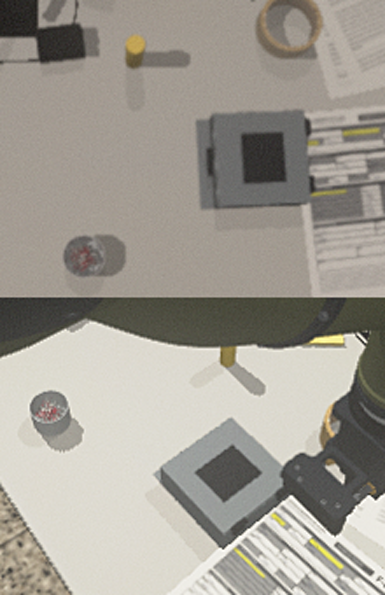

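The lid is level at 46–47 mm across its length, so it is shut. The glue stick (135,50), pot (85,257) and tape roll (290,22) are where they started, and the arm touches nothing.

```bash
python3 -c "
from h import *
print(finish_job())"
```

```text
the job is handed in; nothing more can be done
None
```

The eraser and both binder clips were swept into the tidy and the lid is shut on them. The glue stick, pot and tape roll look unmoved; I did not re-check the stapler, mug and calculator at the end. The job was handed in at about 20 s.

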